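Turn the parts dispenser's lid to the bolt compartment

ROBOT

A 7-joint arm with a two-finger parallel gripper is mounted at the origin on the work surface. World frame = base frame: x ahead of the robot, y to its left, z up, the work surface at z = 0. Lengths are in mm, angles in rad, forces in N, time in s.
With the tool pointing down it reaches from about 400 to 900 mm from the base axis. Payload 5.6 kg.
Tool frame: the origin (TCP) lies at the very end of the fingers, on their centre line; the grasp point (between the pads) lies 19 mm behind it (r.grasp_offset is the z of the grasp point in the tool frame, in mm); z points along the fingers, y is the line along which they close (so a half turn about z gives the same grasp; the last joint's range is limited). The gripper opens to 92 mm and grips with 3 to 60 N. Pads are 20 mm wide; open, the fingers measure 128 mm over their backs; the gripper's body (75 mm by 189 mm) begins 69 mm behind the grasp point.
Start: joints at [-1.152, 0.468, -0.012, 1.603, 0.006, 1.071, -0.056], TCP at [289.654, 581.902, 214.592] pointing down, gripper open.
Joint ranges: [-2.53, 2.53], [-0.31, 2.02], [-1.57, 1.55], [0.28, 2.44], [-1.29, 4.43], [0.15, 1.84], [-2.92, 2.92]. Speed limits (rad/s): [2.57, 2.57, 3.14, 3.14, 3.14, 3.14, 3.14].

INTERFACE

Orientations are given as a unit quaternion [x, y, z, w].
In Python, from station import r gives the robot as it stands.
- The arm moves only by the shell command python3 -m jog 'ROWS'. ROWS is text: rows parted by semicolons, each of 7 numbers parted by spaces: the closure, from 0 (fully open) to 1 (shut), then the shift along the tool's x, y, z in units of 50 mm (1.0 is 50 mm), then the turn, a rotation vector about the tool's x, y, z in degrees. A call has 1 to 5 rows; each row is the pose to reach, as a shift and turn from the pose commanded when the call began, along the tool's axes at that moment; what a row does not reach only later rows make up. A row lasts 1/10 s, in which the tool goes at most 50 mm and 8.59 degrees, less where a joint would pass 70% of its speed; a pose out of reach is approached as far as the arm can. A call with a gripper value outside its range is refused whole. The fingers move at their own pace and stop on an object; the grip force is fixed at half the most. Time passes only in rows, so rows that repeat a pose let the fingers close. It gives the time, the measured TCP pose, the force, the opening and the grip force at its end, in the units of the state.
- r.get_state(): the state, without advancing time (a new reading comes with each control period).
- r.capture(name): name is "side" or "top" or "wrist"; returns the picture (480x640x3 uint8, red, green, blue); there is no depth.
- r.camera_params(name): a dict with "K" (3x3 intrinsics, pixels), "dist" ([k1, k2, p1, p2, k3] as OpenCV has them; the pictures are not rectified), "rvec" (rotation vector, rad) and "tvec" (3), from world to camera coordinates, as OpenCV has them. Camera axes: x right, y down, z forward; pixel columns grow to the right and rows downward; lengths in mm; the calibration is good to about 2 mm. A picture is of the moment at which its call begins: read the wrist's pose just before it. camera_params takes no time and is no camera call; for the wrist camera it gives the pose at the moment of the call.
- r.job_done(): hands the job in; it is judged then, once.
The state is a dict: "time": time; "joint_positions": joint angles; "qvel": joint speeds; "effort": joint torques, N m; "position": TCP position; "tool_rot": TCP orientation; "ft_force": force on the tool from outside, world axes, zero at the start; "wrist_torque": the same for the moment, N m; "width": opening from 0.0 (shut) to 1.0 (fully open); "finger_force": force on a finger pad.
Only numpy, scipy, OpenCV 4.12 (cv2) and the standard library are available. Lean on these libraries where they do the work, as an engineer would, in place of code of your own. Each camera call takes 0.05 s, during which the arm holds its last target. There are 200 camera calls.

TASK

The round black parts dispenser on the bench is about to be refilled with bolts. Using the bar on top of its lid, turn the lid until the slot in it is lined up with the compartment that has the small bolt as its sample on the rim, then let go of the bar.

Things in the scene. Friction and masses are not known exactly. Their poses are not given: they have to be found in the camera images.
- lid_grip (a point): Point to grip, in the black bar on the lid, on the lid's upright turning axis, 82 mm above the bench. Bar 64 mm long, 14 wide, from 54 to 92 mm above the bench. x: along the bar towards the slot; z up. Lid: light grey disc 160 mm across, top 54 mm above the bench, on a black tray 228 mm across fixed to the bench, with six 60 degree compartments.
- lid_slot (a point): Point on the centre line of the lid's slot, moving with the lid: 98 mm from its axis, over the middle of the tray's ledge, 54 mm above the bench. Axes as lid_grip. The slot is a wedge 36 degrees wide, open at the lid's edge, through which the dark compartment shows; the bar points at it.
- bolt_sample: Steel bolt 28 mm long (round head 16 mm wide, shank 8 mm), glued lying on the tray's ledge (44 mm above the bench), 98 mm from the lid's axis, outside the middle of the wanted compartment. Origin on the ledge under the bolt; x along the bolt, z up; not radial. The other samples: hexagon nut, square nut, ball, washer, brass tube; none over 16 mm tall.
- lid (a joint): Lid angle, rad, growing counterclockwise from above; 0 with the slot at the brass tube. The bolt is 60 degrees from the tube, on either side; the slot starts within 0.4 rad of the tube, so the turn is 0.65 to 1.45 rad, either way. It turns past every compartment (stops at -3.1 and 3.1) with light friction, about 0.06 N m, and stays where left.

How it is judged:
By the outcome, as a careful person would: the job done as asked, in the order asked, and still so for the second after the job is handed in, with the robot touching nothing.
It also fails if it takes over 32 s, if anything falls off the work surface, if the arm or the gripper's body presses on something with over 40 N, if the wrist force passes 120 N, or if a joint passes its speed limit or range.

## Working session

There is one attempt and no reset: what is moved stays moved. The work goes in short steps, Python scripts to look and compute and a shell command to move; the robot and the scene stay as the last step left them, time stands still between calls to the robot, and variables do not carry over. Pictures are saved under pics/ and viewed, at most 10 in all, crops included, and the job is handed in when it is done.

```bash
mkdir -p pics; ls; python3 - <<'E'
from station import r
import cv2
s=r.get_state(); print(s['time'],s['position'],s['tool_rot'],s['width'],r.grasp_offset)
for n in ("top","side"):
    cv2.imwrite(f"pics/{n}1.png",r.capture(n)[:,:,::-1])
E
```

```text
pics
0.0 [289.43816914 581.34543441 213.63752215] [ 2.28893558e-01  9.73451044e-01 -8.86894181e-04 -1.32550662e-04] 1.0002505994795174 -18.700000000000003
```

View pics/top1.png

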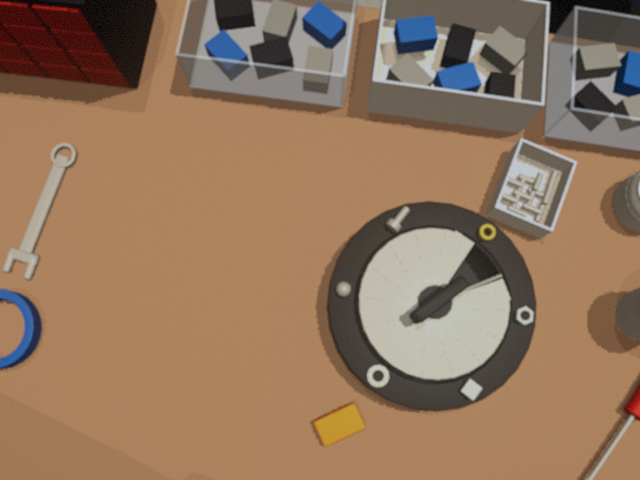

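The top view shows the dispenser at about (433,305). The bolt is at (399,218), the brass tube at (488,232), and the slot and bar point at about (485,265). The slot has to turn counterclockwise in the image, past the tube, to the bolt.

```bash
cat > h.py <<'E'
import numpy as np, cv2
from scipy.spatial.transform import Rotation as R
def cast(p,uv,z):
    uv=np.asarray(uv,float).reshape(-1,1,2)
    n=cv2.undistortPoints(uv,p["K"],np.array(p["dist"],float)).reshape(-1,2)
    M=cv2.Rodrigues(np.array(p["rvec"],float))[0]; c=-M.T@np.array(p["tvec"]).ravel()
    d=np.c_[n,np.ones(len(n))]@M
    return (c+d*((z-c[2])/d[:,2])[:,None])[:,:2]
E
python3 - <<'E'
from station import r
from h import *
p=r.camera_params("top"); im=cv2.imread("pics/top1.png"); p={k:np.array(v,float) for k,v in p.items() if k in("K","dist","rvec","tvec")}
hsv=cv2.cvtColor(im,cv2.COLOR_BGR2HSV)
# lid: light pixels near the centre; outline -> circle on plane z=54
m=((hsv[...,2]>110)&(hsv[...,1]<75)).astype(np.uint8)
n,l,st,c=cv2.connectedComponentsWithStats(m)
for i in range(1,n):
    if st[i,4]>40 and np.hypot(c[i][0]-433,c[i][1]-305)<115: print(i,st[i],c[i].round(1))
i=l[340,450]; 
hull=cv2.convexHull(np.argwhere(l==i)[:,::-1].astype(np.int32)).reshape(-1,2)
w=cast(p,hull,54); 
def circ(w):
    A=np.c_[2*w,np.ones(len(w))]; x=np.linalg.lstsq(A,(w**2).sum(1),rcond=None)[0]; return x[:2],np.sqrt(x[2]+x[:2]@x[:2])
for _ in range(3):
    C,rad=circ(w); e=abs(np.hypot(*(w-C).T)-rad); w=w[e<max(1.5,e.mean()*1.5)]
print("lid",C,rad,len(w))
S=cast(p,[(399,218),(488,232),(525,315),(471,390),(378,376),(344,289)],50)
print("samples",circ(S))
for s in S: print(s.round(1),np.hypot(*(s-C)).round(1),np.degrees(np.arctan2(*(s-C)[::-1])).round(1))
# polar profile on lid plane r=60..75: dark angles = slot
M=np.array(p["rvec"]); a=np.radians(np.arange(-180,180,1))
g=cv2.cvtColor(im,cv2.COLOR_BGR2GRAY)
for rr in (55,63,70):
    P=np.c_[C[0]+rr*np.cos(a),C[1]+rr*np.sin(a),np.full(len(a),54)]
    q=cv2.projectPoints(P,p["rvec"],p["tvec"],p["K"],p["dist"])[0].reshape(-1,2).astype(np.float32)
    v=cv2.remap(g,q[None,:,0],q[None,:,1],cv2.INTER_LINEAR)[0]
    print(rr,np.degrees(a[v<100]).round())
print("bar top ends",cast(p,[(415,318),(468,283)],92))
E
```

```text
38 [387 206  23  25 229] [398.5 218.4]
44 [  359   228   152   152 15572] [430.4 306.5]
48 [337 282  14  14 154] [343.4 288.3]
51 [516 306  18  19 212] [524.9 315. ]
52 [366 364  24  24 357] [377.6 375.5]
53 [461 378  22  23 291] [471.3 389.1]
lid [ 583.94741237 -103.42996087] 81.03204561718422 48
samples (array([ 583.78166896, -104.36170877]), np.float64(98.48607194119786))
[670.  -55.7] 98.4 29.0
[ 668.5 -154.5] 98.8 -31.1
[ 583.7 -202.6] 99.2 -90.2
[ 497.7 -152.5] 99.2 -150.4
[498.7 -54.1] 98.5 149.9
[584.1  -6.5] 96.9 89.9
55 [-58. -57. -56. -55. -54. -53. -52. -51. -50. -49. -48. -47. -46. -45.
 -44. -43. -42. -41. -40. -39. -38. -37. -36. -35. -34. -33. -32. -31.
 -30. -29.]
63 [-58. -57. -56. -55. -54. -53. -52. -51. -50. -49. -48. -47. -46. -45.
 -44. -43. -42. -41. -40. -39. -38. -37. -36. -35. -34. -33. -32. -31.
 -30. -29.]
70 [-58. -57. -56. -55. -54. -53. -52. -51. -50. -49. -48. -47. -46. -45.
 -44. -43. -42. -41. -40. -39. -38. -37. -36. -35. -34. -33. -32. -31.
 -30. -29. -28.]
bar top ends [[ 560.3438236   -79.16156042]
 [ 602.69953596 -128.3429719 ]]
```

View pics/side1.png

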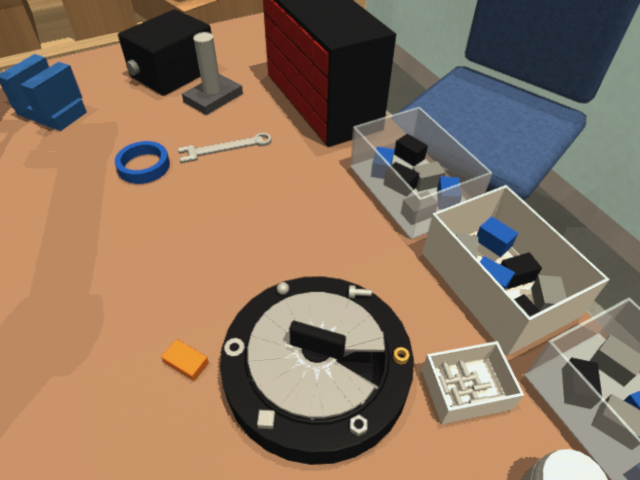

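The side view confirms the layout: the bolt is at (360,292), the tube at (401,355), and the slot is between the tube and the hex nut. The turn is about +75° counterclockwise. I'll move over the axis now.

```bash
cat >> h.py <<'E'
def togo(s,goal,yaw):
    T=R.from_quat(s["tool_rot"]); G=R.from_euler('z',yaw,degrees=True)*R.from_rotvec([np.pi,0,0])
    print("t",s["time"],"pos",np.round(s["position"],1),"xyaw",np.degrees(np.arctan2(T.as_matrix()[1,0],T.as_matrix()[0,0])).round(2))
    print("shift",(T.inv().apply(np.array(goal)-s["position"])/50).round(3),"turn",np.degrees((T.inv()*G).as_rotvec()).round(2))
E
python3 -m jog '0 -0.76 -0.65 0 0 0 0; 0 -1.52 -1.29 0 0 0 0; 0 -2.29 -1.94 0 0 0 0; 0 -3.05 -2.59 0 0 0 0; 0 -3.81 -3.23 0 0 0 0'
python3 -m jog '0 -0.76 -0.65 0 0 0 0; 0 -1.52 -1.29 0 0 0 0; 0 -2.29 -1.94 0 0 0 0; 0 -3.05 -2.59 0 0 0 0; 0 -3.81 -3.23 0 0 0 0'
python3 -c "
from station import r
from h import *
togo(r.get_state(),[584,-104,214],134)"
```

```text
time: 0.6
position: [388.5, 350.3, 214.3]
tool_rot: [0.229, 0.973, -0.0, -0.0]
ft_force: [1.0, 0.8, -0.6]
width: 1.0
finger_force: 0.0
time: 1.1
position: [487.0, 121.1, 214.6]
tool_rot: [0.229, 0.973, 0.0, -0.0]
ft_force: [0.1, 0.5, 0.5]
width: 0.998
finger_force: 0.0
t 1.1 pos [487.  121.1 214.6] xyaw 153.55
shift [-3.743 -3.166  0.011] turn [ 1.000e-02 -1.000e-02  1.955e+01]
```

```bash
python3 -m jog '0 -0.75 -0.63 0 0 0 4; 0 -1.5 -1.27 0 0 0 8; 0 -2.25 -1.9 0 0 0 12; 0 -3 -2.53 0 0 0 16; 0 -3.74 -3.17 0 0 0 19.5'
python3 -m jog '0 0 0 0 0 0 0'
python3 - <<'E'
from station import r
from h import *
s=r.get_state(); p=r.camera_params("wrist"); im=r.capture("wrist")[:,:,::-1]; cv2.imwrite("pics/w1.png",im)
import pickle; pickle.dump(p,open("w1.pkl","wb"))
togo(s,[584,-104,63.3],134); print(p)
E
```

```text
time: 1.6
position: [583.9, -103.9, 214.4]
tool_rot: [0.392, 0.92, 0.0, -0.0]
ft_force: [1.2, 0.8, -0.6]
width: 1.002
finger_force: 0.0
time: 1.7
position: [584.2, -110.3, 214.4]
tool_rot: [0.396, 0.918, -0.002, 0.001]
ft_force: [0.2, -0.7, -0.6]
width: 1.002
finger_force: 0.0
t 1.7 pos [ 584.2 -110.3  214.4] xyaw 133.4
shift [0.106 0.093 3.022] turn [-0.16  0.22 -0.6 ]
{'K': array([[429.49654229,   0.        , 321.74575595],
       [  0.        , 429.49654229, 238.60519078],
       [  0.        ,   0.        ,   1.        ]]), 'dist': array([-0.04373057,  0.        ,  0.        ,  0.        ,  0.        ]), 'rvec': array([-2.69935668, -1.07434578, -0.13047489]), 'tvec': array([-347.28039683, -494.40402107,  272.77768713])}
```

View pics/w1.png

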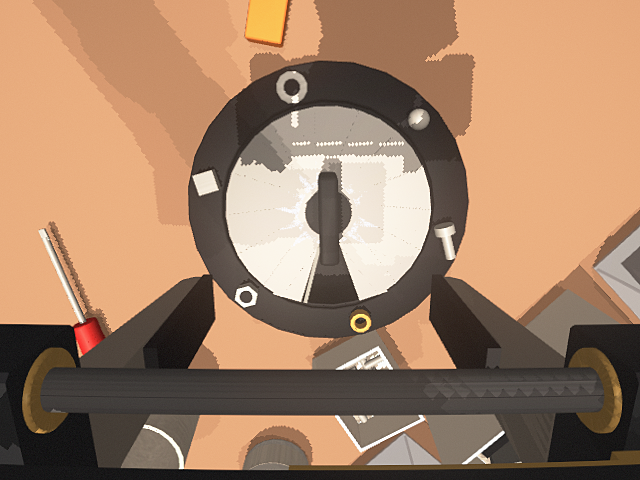

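The wrist view shows the bar upright from (328,172) to (330,265). The slot is at the lid's lower edge, about columns 303–358. The bolt is at (446,241) and the tube at (361,322). Now measuring the angles from this picture.

```bash
python3 - <<'E'
from station import r
from h import *
import pickle
p=pickle.load(open("w1.pkl","rb")); im=cv2.imread("pics/w1.png"); g=cv2.cvtColor(im,cv2.COLOR_BGR2GRAY)
S=cast(p,[(419,119),(446,241),(361,322),(246,296),(205,182),(291,87)],49)
A=np.c_[2*S,np.ones(6)]; x=np.linalg.lstsq(A,(S**2).sum(1),rcond=None)[0]; C=x[:2]; print("axis",C,np.sqrt(x[2]+C@C))
ang=np.degrees(np.arctan2(*(S-C).T[::-1])); print(ang.round(1), "bolt fit",np.mean([(t-o+180)%360-180 for t,o in zip(ang,[60,0,-60,-120,-180,120])]))
b=cast(p,[(328,173),(330,265)],92); d=b[1]-b[0]; print("bar",b,b.mean(0),np.hypot(*d),np.degrees(np.arctan2(d[1],d[0])))
a=np.radians(np.arange(-75,-15,1.))
for rr in (50,60,70):
    P=np.c_[C[0]+rr*np.cos(a),C[1]+rr*np.sin(a),np.full(len(a),54)]
    q=cv2.projectPoints(P,p["rvec"],p["tvec"],p["K"],p["dist"])[0].reshape(-1,2).astype(np.float32)
    v=cv2.remap(g,q[None,:,0],q[None,:,1],cv2.INTER_LINEAR)[0]; print(rr,v.astype(int))
togo(r.get_state(),[584,-104,63.3],134)
z=im[150:350,220:480]; cv2.imwrite("pics/z1.png",cv2.resize(z,None,fx=3,fy=3))
E
```

```text
axis [ 582.70696766 -103.73959733] 99.20508710109468
[  89.6   29.5  -29.9  -90.3 -150.6  149.7] bolt fit 29.665260519422915
bar [[ 558.25713159  -78.48289354]
 [ 604.46596121 -124.95426203]] [ 581.3615464  -101.71857779] 65.53505949760634 -45.16230359368587
50 [246 246 245 217 206 246 246 245 244 246 250 226 154 206 227 199 125  93
  87  87  95  77  80  91  94  94  93  93  93  93  93  93  95  88  83  89
  93  93  92  94  93  90  89  91  92  86  84  84 170 248 245 242 242 242
 241 242 241 242 241 241]
60 [245 244 243 245 245 245 245 245 244 244 247 243 103 195 227 197  83  60
  67  65  66  64  64  66  65  63  64  63  63  64  62  62  62  62  64  63
  64  63  62  64  65  64  63  61  64  65  62  53 146 248 242 241 240 240
 240 240 240 240 239 239]
70 [245 244 244 244 244 244 244 244 243 244 245 238  91 153 220 217  83  57
  60  59  59  57  57  58  58  60  57  58  60  57  57  56  57  57  55  58
  58  55  57  57  57  59  57  58  58  59  56  48 138 245 238 238 238 238
 239 238 238 238 238 234]
t 1.75 pos [ 583.4 -106.1  214. ] xyaw 133.68
shift [0.025 0.043 3.014] turn [-0.11  0.04 -0.32]
```

View pics/z1.png

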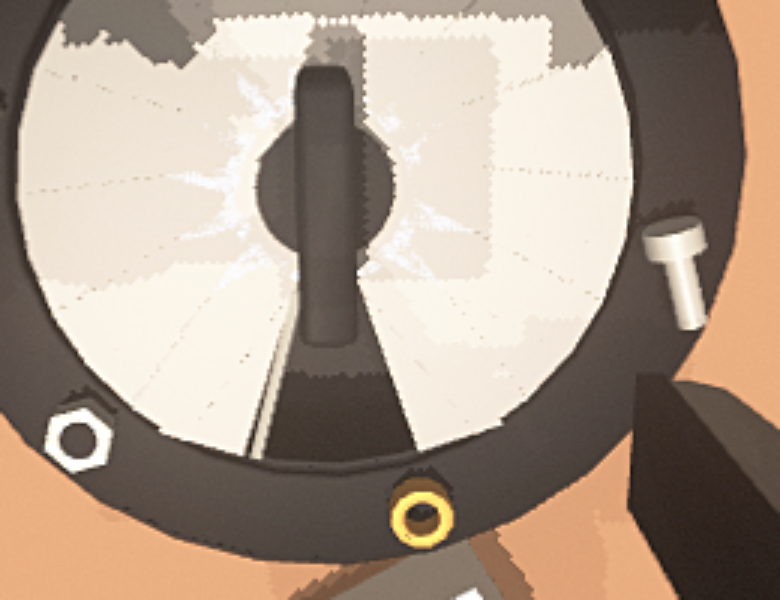

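The slot edges are at −63° and −27°, so its centre is at −45.2°, which agrees with the bar. The bolt is at 29.6°, so the turn is +74.8°. Lowering now.

```bash
python3 -m jog '0 0 0 0.7 0 0 -0.8; 0 0 0 1.4 0 0 -0.8; 0 0 0 2 0 0 -0.8; 0 0 0 2 0 0 -0.8'
python3 -c "
from station import r
from h import *
togo(r.get_state(),[583.4,-103.9,63.3],134.8)"
```

```text
time: 2.15
position: [580.0, -99.6, 110.5]
tool_rot: [0.383, 0.924, -0.001, -0.004]
ft_force: [0.3, 0.1, -0.4]
width: 0.999
finger_force: 0.0
t 2.15 pos [580.  -99.6 110.5] xyaw 134.98
shift [-0.117 -0.007  0.944] turn [-0.29 -0.42  0.18]
```

```bash
python3 -m jog '0 0 0 0 0 0 0; 0 0 0 0 0 0 0; 0 0 0 0 0 0 0'
python3 -c "
from station import r
from h import *
togo(r.get_state(),[583.4,-103.9,63.3],134.8)"
```

```text
time: 2.45
position: [584.7, -102.0, 116.5]
tool_rot: [0.384, 0.923, 0.001, 0.001]
ft_force: [0.5, -0.2, -0.2]
width: 1.001
finger_force: 0.0
t 2.45 pos [ 584.7 -102.   116.5] xyaw 134.86
shift [-0.007 -0.049  1.063] turn [0.13 0.13 0.06]
```

```bash
python3 -m jog '0 0 -0.02 0.3 0 0 0; 0 0 -0.03 0.7 0 0 0; 0 0 -0.03 1.02 0 0 0; 0 0 -0.03 1.02 0 0 0; 0 0 -0.03 1.02 0 0 0'
python3 -m jog '0.3 0 0 0 0 0 0; 0.6 0 0 0 0 0 0; 1 0 0 0 0 0 0; 1 0 0 0 0 0 0; 1 0 0 0 0 0 0'
python3 -m jog '1 0 0 0 0 0 0; 1 0 0 0 0 0 0; 1 0 0 0 0 0 0; 1 0 0 0 0 0 0; 1 0 0 0 0 0 0'
python3 -c "
from station import r
from h import *
togo(r.get_state(),[583.4,-103.9,63.3],134.8)"
```

```text
time: 2.95
position: [582.3, -103.3, 63.2]
tool_rot: [0.384, 0.923, -0.0, -0.0]
ft_force: [0.2, 0.5, 0.6]
width: 0.997
finger_force: 0.0
time: 3.45
position: [582.6, -103.2, 63.8]
tool_rot: [0.384, 0.923, 0.0, 0.0]
ft_force: [0.2, 0.3, -0.0]
width: 0.585
finger_force: 0.0
time: 3.95
position: [582.9, -102.8, 63.6]
tool_rot: [0.384, 0.923, 0.0, 0.0]
ft_force: [8.1, 8.7, -7.6]
width: 0.153
finger_force: 6.0
t 3.95 pos [ 582.9 -102.8   63.6] xyaw 134.83
shift [-0.023 -0.008  0.007] turn [0.06 0.02 0.03]
```

The bar is gripped (the opening is 14 mm). Turning about 75° counterclockwise, which is negative about tool z.

```bash
python3 -m jog '1 0 0 0 0 0 0; 1 0 0 0 0 0 -3; 1 0 0 0 0 0 -8; 1 0 0 0 0 0 -13; 1 0 0 0 0 0 -18'
python3 -m jog '1 0 0 0 0 0 -5; 1 0 0 0 0 0 -10; 1 0 0 0 0 0 -15; 1 0 0 0 0 0 -20; 1 0 0 0 0 0 -25'
python3 -c "
from station import r
from h import *
s=r.get_state();togo(s,[583,-103.5,63.3],134.8+74.8);print(s['wrist_torque'],s['joint_positions'])"
```

```text
time: 4.45
position: [582.8, -102.9, 63.6]
tool_rot: [0.233, 0.972, 0.0, 0.0]
ft_force: [1.1, 0.4, -1.7]
width: 0.149
finger_force: 30.0
time: 4.95
position: [582.8, -103.2, 63.6]
tool_rot: [0.017, 1.0, 0.0, 0.0]
ft_force: [1.6, 0.3, -1.9]
width: 0.147
finger_force: 30.0
t 4.95 pos [ 582.8 -103.2   63.6] xyaw 178.03
shift [-0.005 -0.007  0.006] turn [-1.000e-02  3.000e-02 -3.157e+01]
[ 0.11885233 -0.25256168 -0.07987426] [ 0.0199508   0.56116047  0.12872848  1.86156181 -0.1033918   0.72466083
  1.74301886]
```

```bash
python3 -m jog '1 0 0 0 0 0 -5; 1 0 0 0 0 0 -10; 1 0 0 0 0 0 -15; 1 0 0 0 0 0 -20; 1 0 0 0 0 0 -25'
python3 -m jog '1 0 0 0 0 0 -4; 1 0 0 0 0 0 -6.8; 1 0 0 0 0 0 -6.8; 1 0 0 0 0 0 -6.8; 1 0 0 0 0 0 -6.8'
python3 - <<'E'
from station import r
from h import *
s=r.get_state();togo(s,[583,-103.5,63.3],134.8+74.8); 
p=r.camera_params("wrist"); im=r.capture("wrist")[:,:,::-1]; cv2.imwrite("pics/w2.png",im)
import pickle; pickle.dump(p,open("w2.pkl","wb")); print(s['finger_force'],s['ft_force'])
E
```

```text
time: 5.45
position: [582.8, -103.4, 63.6]
tool_rot: [-0.2, 0.98, -0.0, 0.0]
ft_force: [1.2, -0.3, -2.2]
width: 0.153
finger_force: 30.0
time: 5.95
position: [582.8, -103.5, 63.6]
tool_rot: [-0.255, 0.967, -0.0, 0.0]
ft_force: [1.5, -1.0, -2.1]
width: 0.151
finger_force: 30.0
t 5.95 pos [ 582.8 -103.5   63.6] xyaw -150.41
shift [-0.003 -0.002  0.006] turn [-0.05  0.03 -0.01]
29.999828338623047 [ 1.54773874 -1.04048694 -2.11595078]
```

View pics/w2.png

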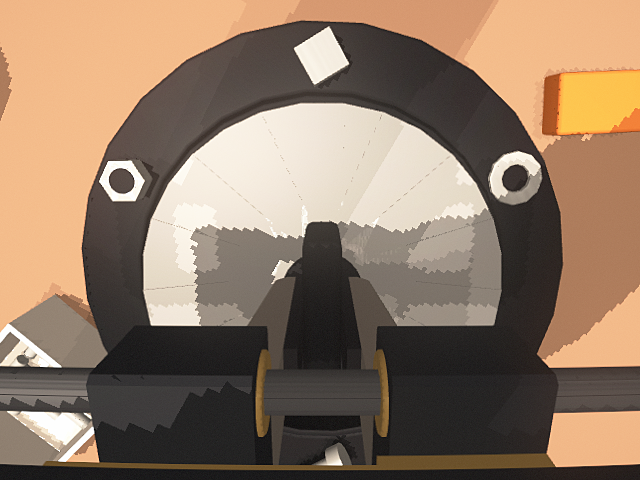

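The bar is held upright in the wrist view, with the square nut opposite at (322,55) and the bolt just visible at (335,455). Now releasing and lifting.

```bash
python3 -m jog '0.7 0 0 0 0 0 0; 0.5 0 0 0 0 0 0; 0.2 0 0 0 0 0 0; 0 0 0 0 0 0 0; 0 0 0 0 0 0 0'
python3 -m jog '0 0 0 0 0 0 0; 0 0 0 0 0 0 0; 0 0 0 0 0 0 0; 0 0 0 0 0 0 0; 0 0 0 0 0 0 0'
python3 -m jog '0 0 0 -0.5 0 0 0; 0 0 0 -1 0 0 0; 0 0 0 -1.8 0 0 0; 0 0 0 -2.6 0 0 0; 0 0 0 -3 0 0 0'
python3 -m jog '0 0 0 0 0 0 0; 0 0 0 0 0 0 0; 0 0 0 0 0 0 0; 0 0 0 0 0 0 0'
python3 - <<'E'
from station import r
from h import *
import pickle
p=r.camera_params("wrist"); im=np.ascontiguousarray(r.capture("wrist")[:,:,::-1]); cv2.imwrite("pics/w3.png",im)
g=cv2.cvtColor(im,cv2.COLOR_BGR2GRAY); C=np.array([583.3,-103.7]); d=np.arange(0,60,1.); a=np.radians(d)
for rr in (60,70):
    P=np.c_[C[0]+rr*np.cos(a),C[1]+rr*np.sin(a),np.full(len(a),54)]
    q=cv2.projectPoints(P,p["rvec"],p["tvec"],p["K"],p["dist"])[0].reshape(-1,2).astype(np.float32)
    print(rr,cv2.remap(g,q[None,:,0],q[None,:,1],cv2.INTER_LINEAR)[0].astype(int))
E
```

```text
time: 6.5
position: [582.3, -103.2, 63.6]
tool_rot: [-0.256, 0.967, 0.0, -0.0]
ft_force: [-0.6, 0.1, -0.1]
width: 0.563
finger_force: 0.0
time: 7.0
position: [582.5, -103.2, 63.6]
tool_rot: [-0.256, 0.967, -0.0, 0.0]
ft_force: [0.0, -0.0, -0.5]
width: 0.991
finger_force: 0.0
time: 7.5
position: [584.0, -103.4, 217.4]
tool_rot: [-0.256, 0.967, -0.001, 0.002]
ft_force: [0.6, 0.4, -0.4]
width: 1.0
finger_force: 0.0
time: 7.9
position: [581.6, -103.1, 211.9]
tool_rot: [-0.256, 0.967, 0.001, -0.001]
ft_force: [-0.3, -0.6, -1.1]
width: 1.0
finger_force: 0.0
60 [231 230 231 230 232 230 231 231 230 230 230 235 218  95  53  59  59  61
  59  58  58  59  60  59  58  62  62  56  56  58  60  64  64  59  64  68
  66  70  73  68  68  68  72  71  64  67  70  65  45 161 232 227 226 226
 227 227 226 227 220 227]
70 [241 211 226 239 238 238 238 237 238 237 237 241 227  85  51  54  53  54
  54  54  52  53  52  53  52  51  52  54  51  50  52  50  52  51  52  49
  52  52  52  49  49  51  52  51  54  52  52  48  33 234 229 225 224 225
 224 224 224 224 225 223]
```

View pics/w3.png

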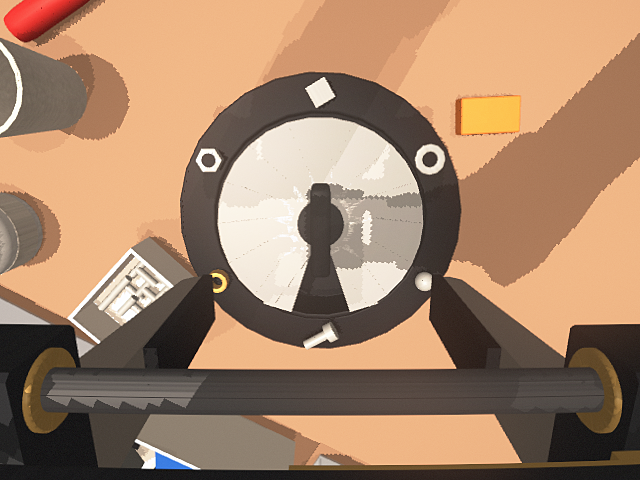

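The slot spans columns 292–350 at the lid's edge, centred on about 321. The bolt is at (321,335), on the same line from the axis, so they are aligned to about 1°. The gripper is open and clear.

```bash
python3 -m jog '0 0 0 0 0 0 0; 0 0 0 0 0 0 0; 0 0 0 0 0 0 0'; python3 -c "
from station import r
print(r.job_done())"
```

```text
time: 8.25
position: [582.4, -103.2, 213.4]
tool_rot: [-0.256, 0.967, 0.0, -0.0]
ft_force: [0.0, -0.7, 0.5]
width: 1.003
finger_force: 0.0
the job is handed in; nothing more can be done
None
```

I turned the lid about 75° counterclockwise, so its slot lines up with the bolt's compartment to about 1°, then released the bar and handed the job in at 8.25 s with the gripper clear.

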